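# Load the cores of a family mould

### The arm

A 6-joint arm with a two-finger parallel gripper is mounted at the origin on the work surface; the furniture and walls round the work are solid. World frame = base frame: x ahead of the robot, y to its left, z up, the work surface at z = 0. Lengths are in m, angles in rad, forces in N, time in s.
With the tool pointing down it reaches from about 0.225 to 0.875 m from the base axis. Payload 3.4 kg.
Tool frame: the origin (TCP) lies midway between the tips of the shut fingers; the grasp point (between the pads) lies 19 mm behind it (pinch_z is the distance from the TCP to the grasp point, in m); z points along the fingers, y is the line along which they close (so a half turn about z gives the same grasp; the last joint's range is limited). The gripper opens to 85 mm and grips with 20 to 120 N. Pads are 22 mm wide; open, the fingers measure 114 mm over their backs; the gripper's body (76 mm by 85 mm) begins 54 mm behind the grasp point. The pads swing forward as they close: fully open they stand 13 mm farther back than shut.
Start: joints at [1.072, 0.276, 1.505, -0, 1.361, -0.121], TCP at [0.212, 0.534, 0.199] pointing down, gripper open.
Joint ranges: [-2.89, 2.89], [-0.75, 2.08], [0.22, 2.7], [-1.18, 4.32], [0.11, 2.71], [-2.7, 2.7]. Speed limits (rad/s): [2.57, 2.57, 3.14, 3.14, 3.14, 3.14].

### API

Orientations are given as a unit quaternion [w, x, y, z].
In Python, from rig import get_state, get_image, sign_off, pinch_z gives the robot as it stands.
- The arm moves only by the tool send_rows, never from a script. Its argument "steps" is one flat list of numbers, 5 for each row, row after row: the gripper's target within -1 to 1 (fully open at 1, half-way at 0, shut at -1), then the shift along the tool's x, y, z in cm, then the turn about the tool's z in degrees. In form: [gripper, x, y, z, roll, gripper, x, y, z, roll, ...]. A call has 1 to 12 rows; each row shifts and turns the commanded pose from where the row before left it, along the tool's axes as they then stand; what a row does not reach is not made up. A row lasts 1/10 s, in which the tool goes at most 50 mm and 8.59 degrees, less where a joint would pass 70% of its speed; a pose out of reach is approached as far as the arm can. A call is refused whole if a number of a shift passes 5 or a number of a turn 8.59, either way. A call with a gripper value outside its range is refused whole. The fingers move at their own pace and stop on an object; "newtons" is the grip in N (left out, the last holds). Time passes only in rows, so rows that do not move let the fingers close. It gives the time, the measured TCP pose, the force, the opening and the grip force at its end, in the units of the state.
- get_state(): the state, without advancing time (a new reading comes with each control period).
- get_image(name): name is "scene" or "top" or "wrist"; returns a dict with "color" (420x560x3 uint8, red, green, blue), "mtx" (3x3 intrinsics, pixels), "T" (4x4, takes a point from camera to world coordinates); the wrist camera has in their place "mount" (4x4, takes a point from camera to tool coordinates, whose origin is the TCP and whose axes are the flange's). Camera axes: x right, y down, z forward; pixel columns grow to the right and rows downward; lengths in m; the calibration is good to about 2 mm. A picture is of the moment at which its call begins: read the wrist's pose just before it. There is no depth.
- sign_off(): hands the job in; it is judged then, once.
The state is a dict: "clock": time; "qpos": joint angles; "qd": joint speeds; "effort": joint torques, N m; "position": TCP position; "ee_rot": TCP orientation; "contact_force": force on the tool from outside, world axes, zero at the start; "moment": the same for the moment, N m; "width": finger opening in m; "gripper_force": force on a finger pad.
Only numpy, scipy, OpenCV 4.12 (cv2) and the standard library are available. Lean on these libraries where they do the work, as an engineer would, in place of code of your own. Each camera call takes 0.05 s, during which the arm holds its last target. There are 200 camera calls.

### The job

The hinged mould lies open like a book: four cavities in its far half, four empty pockets in its near half. Take the four steel cores out of the wooden rack and set each one upright and fully home in the pocket that folds onto the cavity of its own outline, with the two long cores turned to lie the same way as their cavities (pointed end pointing the same way), so that the mould will close over them.

Things in the scene. Friction and masses are not known exactly. Their poses are not given: they have to be found in the camera images.
- core_cap: Loose steel core: a round core 34 mm across, 24 mm high, on a round foot, 42 mm wide, 16 mm high, tapering to 24 mm at the underside. Origin: centre of underside, z up. Starts in a bore of the wooden rack (60 mm apart, rack top at 30 mm), underside 20 mm above the bench. Grip the core just above the foot.
- core_bush: Loose steel core: a round core 20 mm across, 24 mm high, on a round foot, 42 mm wide, 16 mm high, tapering to 24 mm at the underside. Origin: centre of underside, z up. Starts in a bore of the wooden rack (60 mm apart, rack top at 30 mm), underside 20 mm above the bench. Grip the core just above the foot.
- core_link: Loose steel core: a long core with two round ends, 16 mm (x) by 38 mm (y), 24 mm high, on a round foot, 42 mm wide, 16 mm high, tapering to 24 mm at the underside. Origin: centre of underside, z up. Starts in a bore of the wooden rack (60 mm apart, rack top at 30 mm), underside 20 mm above the bench. Grip the core just above the foot, across x.
- core_tag: Loose steel core: a long core 24 mm (x) by 38 mm (y), square end at -y, pointed end at +y, straight sides y = -19 to +7 mm, 24 mm high, on a round foot, 42 mm wide, 16 mm high, tapering to 24 mm at the underside. Origin: centre of underside, z up. Starts in a bore of the wooden rack (60 mm apart, rack top at 30 mm), underside 20 mm above the bench. Grip the core just above the foot, across x.
- cavity_cap: Fixed aluminium block 54 x 59 x 32 mm in the mould; its cavity, 26 mm deep, is round, 40 mm across. Origin: centre of underside, 4 mm above the bench. y runs along the hinge, x away from it. The pocket that folds onto it is centred at x = -76 mm, y = 0; a core there, fully home, has its underside at z = +16 mm.
- cavity_bush: Fixed aluminium block 54 x 59 x 32 mm in the mould; its cavity, 26 mm deep, is round, 26 mm across. Origin: centre of underside, 4 mm above the bench. y runs along the hinge, x away from it. The pocket that folds onto it is centred at x = -76 mm, y = 0; a core there, fully home, has its underside at z = +16 mm.
- cavity_link: Fixed aluminium block 54 x 59 x 32 mm in the mould; its cavity, 26 mm deep, is long (along y), two round ends, 22 x 44 mm. Origin: centre of underside, 4 mm above the bench. y runs along the hinge, x away from it. The pocket that folds onto it is centred at x = -76 mm, y = 0; a core there, fully home, has its underside at z = +16 mm and, turned right, its y along this y, either way.
- cavity_tag: Fixed aluminium block 54 x 59 x 32 mm in the mould; its cavity, 26 mm deep, is long (along y), square end at -y, pointed end at +y, 30 x 44 mm. Origin: centre of underside, 4 mm above the bench. y runs along the hinge, x away from it. The pocket that folds onto it is centred at x = -76 mm, y = 0; a core there, fully home, has its underside at z = +16 mm and, turned right, its x and y along these.
- mould: Fixed mould open like a book, 142 x 290 mm, top 36 mm above the bench. Origin: on the bench under the hinge's middle; hinge along y. Near half (-x): aluminium plate, four round pockets 46 mm across, 16 mm deep, 60 mm apart, 38 mm from the hinge; 8 mm pins stand 9 mm up at its outer corners. Far half (+x): the four cavity blocks, each straight across from a pocket. Bar handle beyond.
Not all that is in view belongs to the job. Leave any red look-alike of the core_link alone.

How it is judged:
At the end, for the whole second after the job is handed in: Each core rests released in the pocket across the hinge from the cavity of its outline: within 6 mm of its centre, upright within 4 degrees, fully home within 2.5 mm. The two long cores lie within 12 degrees of their cavities, the pointed end pointing the same way along the hinge as its cavity's (x of core_cap in the frame of cavity_cap between -0.082 and -0.07 m and y of core_cap in the frame of cavity_cap between -0.006 and 0.006 m and z of core_cap in the frame of cavity_cap between 0.013 and 0.0185 m and angle between each of core_cap, core_bush, core_link, core_tag's own z axis and vertical below 0.08 rad and linear speed of each of core_cap, core_bush, core_link, core_tag below 0.01 m/s and angular speed of each of core_cap, core_bush, core_link, core_tag below 0.1 rad/s and x of core_bush in the frame of cavity_bush between -0.082 and -0.07 m and y of core_bush in the frame of cavity_bush between -0.006 and 0.006 m and z of core_bush in the frame of cavity_bush between 0.013 and 0.0185 m and x of core_link in the frame of cavity_link between -0.082 and -0.07 m and y of core_link in the frame of cavity_link between -0.006 and 0.006 m and z of core_link in the frame of cavity_link between 0.013 and 0.0185 m and angle between the y axis of core_link and the y axis of cavity_link, either way round below 0.21 rad and x of core_tag in the frame of cavity_tag between -0.082 and -0.07 m and y of core_tag in the frame of cavity_tag between -0.006 and 0.006 m and z of core_tag in the frame of cavity_tag between 0.013 and 0.0185 m and angle between the y axis of core_tag and the y axis of cavity_tag, either way round below 0.21 rad and x of cavity_tag in the frame of core_tag above 0.03 m); the robot touches nothing.
It also fails if it takes over 96 s, if anything falls off the work surface, if the arm or the gripper's body presses on something with over 40 N, if the wrist force passes 120 N, or if a joint passes its speed limit or range.

## Working session

There is one attempt and no reset: what is moved stays moved. The work goes in short steps, Python scripts to look and compute and a tool call to move; the robot and the scene stay as the last step left them, time stands still between calls to the robot, and variables do not carry over. Pictures are saved under pics/ and viewed, at most 14 in all, crops included, and the job is handed in when it is done.

Besides the shell and the picture viewer there is one more tool, called after "Call:" in YAML: its name, and indented under it one key for each argument. send_rows: Moves the arm, as the interface text tells. Its arguments: {"type":"object","properties":{"steps":{"type":"array"},"newtons":{"type":"number"}},"required":["steps"]}

```bash
mkdir -p pics; python3 - <<'E'
from rig import *
import cv2,numpy as np
s=get_state();print({k:np.round(v,3) for k,v in s.items()},pinch_z)
for n in("top","scene"):
    d=get_image(n);cv2.imwrite(f"pics/{n}0.png",cv2.cvtColor(d["color"],cv2.COLOR_RGB2BGR));print(np.round(d["mtx"],1),np.round(d["T"],3))
print(np.round(get_image("wrist")["mount"],3))
E
```

```text
{'clock': np.float64(0.0), 'qpos': array([ 1.072,  0.277,  1.506, -0.   ,  1.361, -0.121]), 'qd': array([ 0.001,  0.001,  0.001, -0.001,  0.001,  0.001]), 'effort': array([ 1.0000e-03, -4.1676e+01, -2.4580e+01,  0.0000e+00,  1.1000e-02,
        0.0000e+00]), 'position': array([0.212, 0.534, 0.198]), 'ee_rot': array([-0.   ,  0.188,  0.982, -0.001]), 'contact_force': array([ 0.536,  0.298, -0.028]), 'moment': array([-0.021, -0.013,  0.039]), 'gripper_force': np.float64(0.0), 'width': np.float64(0.085)} 0.0187
[[535.4   0.  286. ]
 [  0.  535.4 216. ]
 [  0.    0.    1. ]] [[ 0.022 -0.978  0.206  0.341]
 [-1.    -0.021  0.007 -0.101]
 [-0.003 -0.206 -0.979  0.995]
 [ 0.     0.     0.     1.   ]]
[[499.6   0.  286.9]
 [  0.  499.6 207.2]
 [  0.    0.    1. ]] [[ 0.6   -0.549  0.582 -0.145]
 [-0.8   -0.409  0.439 -0.594]
 [-0.003 -0.729 -0.685  0.835]
 [ 0.     0.     0.     1.   ]]
[[ 0.    -0.958 -0.285  0.073]
 [ 1.     0.     0.     0.   ]
 [-0.    -0.285  0.958 -0.174]
 [ 0.     0.     0.     1.   ]]
```

View pics/top0.png

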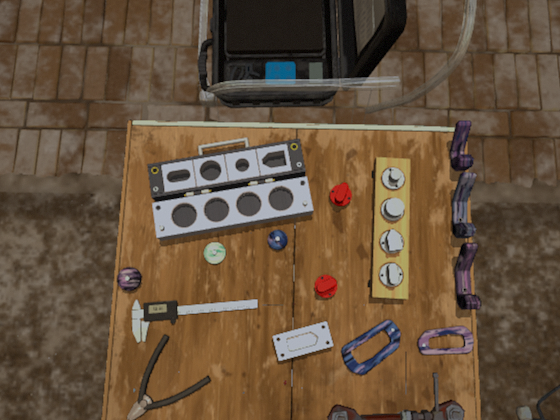

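View pics/scene0.png

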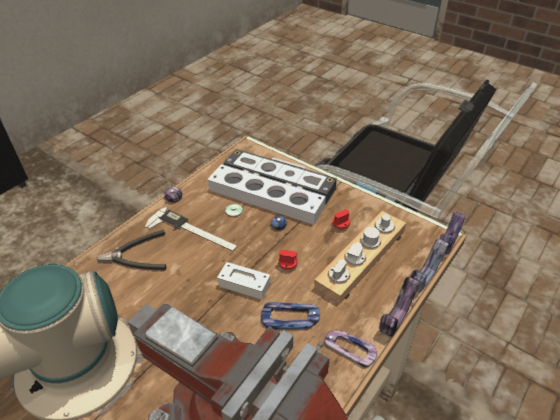

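The top view shows the mould: cavities at about (178,176), (205,170), (242,165) and (274,159), pockets at (184,215), (217,210), (249,206) and (281,199). The rack cores are at (393,178), (394,208), (392,241) and (391,274). Two red look-alikes are at (341,195) and (326,287). One enlarged composite will confirm which is which.

```bash
cat > h.py <<'E'
import cv2,numpy as np
from rig import *
def ray(d,uv,z,T=None):
    T=d["T"] if T is None else T
    r=T[:3,:3]@np.linalg.inv(d["mtx"])@np.array([uv[0],uv[1],1.]);c=T[:3,3]
    return c+r*(z-c[2])/r[2]
def Rq(q): 
    from scipy.spatial.transform import Rotation as R
    return R.from_quat([q[1],q[2],q[3],q[0]]).as_matrix()
def wristT(s,d):
    T=np.eye(4);T[:3,:3]=Rq(s["ee_rot"]);T[:3,3]=s["position"];return T@d["mount"]
E
python3 - <<'E'
from h import *
im=cv2.imread("pics/top0.png")
a=cv2.resize(im[135:240,145:320],None,fx=4.5,fy=4.5,interpolation=2)[:,:450*2]
b=cv2.resize(np.rot90(im[155:300,370:415]),None,fx=4.5,fy=4.5,interpolation=2)
c=np.zeros((600,800,3),np.uint8);aa=cv2.resize(im[138:240,145:320],(700,408),interpolation=2);c[:408,:700]=aa
bb=cv2.resize(np.rot90(im[155:300,370:415]),(618,192),interpolation=2);c[408:,:618]=bb
cv2.imwrite("pics/crop1.png",c)
d=get_image("top")
for n,z,P in(("pocket",.036,[(184,215),(217,210),(249,206),(281,199)]),("cav",.036,[(178,176),(205,170),(242,165),(274,159)]),("core",.06,[(393,178),(394,208),(392,241),(391,274)])):
    print(n,[np.round(ray(d,p,z)[:2],3) for p in P])
E
```

```text
pocket [array([0.541, 0.093]), array([0.551, 0.033]), array([ 0.56 , -0.025]), array([ 0.575, -0.084])]
cav [array([0.614, 0.109]), array([0.627, 0.059]), array([ 0.638, -0.009]), array([ 0.651, -0.069])]
core [array([ 0.612, -0.286]), array([ 0.556, -0.287]), array([ 0.496, -0.282]), array([ 0.438, -0.279])]
```

View pics/crop1.png

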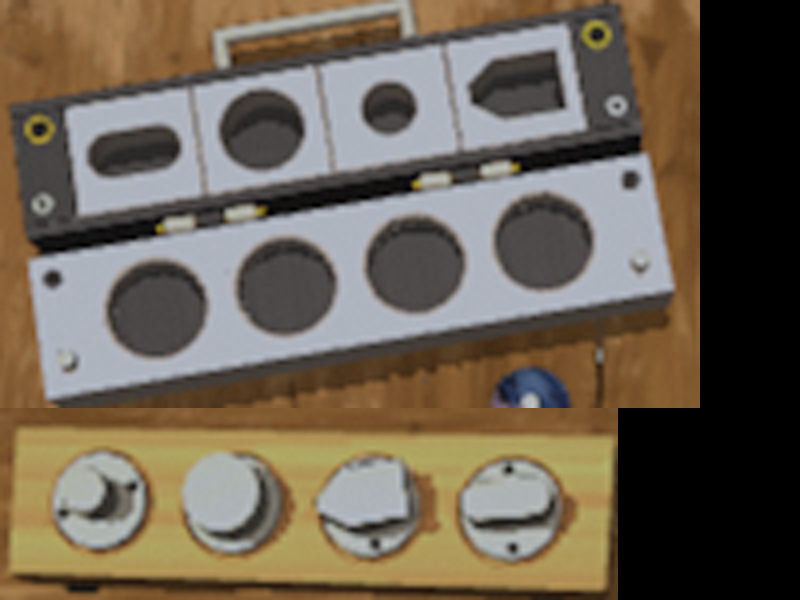

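Reading the crop, the cavities from +y to −y are link, cap, bush and tag, with the tag's point towards +y. The rack cores from far to near are bush (393,178), cap (394,208), tag (392,241; point towards +x) and link (391,274; grey, so not one of the red pieces at (341,195) and (326,287)). Next I write a planner and go above the rack.

```bash
cat > plan.py <<'E'
import sys
from h import *
# usage: plan.py x y z theta grip   (theta = world angle of tool y, deg)
def plan(tgt,th,g,maxp=4.5):
    s=get_state();p=s["position"].copy();R=Rq(s["ee_rot"]);a=np.degrees(np.arctan2(R[1,1],R[0,1]))
    tgt=np.array(tgt,float);n=max(1,int(np.ceil(max(np.linalg.norm(tgt-p)*100/maxp,abs(th-a)/8.5-1e-3))))
    out=[]
    for k in range(n):
        c,sn=np.cos(np.radians(a)),np.sin(np.radians(a));M=np.array([[-sn,c,0],[c,sn,0],[0,0,-1.]])
        w=np.round(M@(tgt-p)/(n-k)*100,1 if k<n-1 else 2);r=np.round((a-th)/(n-k),1)
        p=p+M.T@w/100;a-=r;out.append([g,*[float(v) for v in w],float(r)])
    print("now",np.round(s["position"],4),"n",n)
    for i in range(0,n,12): print(", ".join("%g,%g,%g,%g,%g"%tuple(r) for r in out[i:i+12]))
if __name__=="__main__":
    v=[float(t) for t in sys.argv[1:6]];plan(v[:3],v[3],v[4])
E
python3 plan.py .525 -.285 .22 -86 1
```

```text
now [0.2119 0.5341 0.1987] n 20
1,-3,-3.2,-0.1,7.7, 1,-3.4,-2.8,-0.1,7.7, 1,-3.7,-2.3,-0.1,7.7, 1,-4,-1.8,-0.1,7.7, 1,-4.2,-1.3,-0.1,7.7, 1,-4.3,-0.7,-0.1,7.7, 1,-4.4,-0.1,-0.1,7.7, 1,-4.4,0.5,-0.1,7.7, 1,-4.2,1.1,-0.1,7.7, 1,-4.1,1.6,-0.1,7.7, 1,-3.8,2.2,-0.1,7.7, 1,-3.5,2.6,-0.1,7.7
1,-3.1,3.1,-0.1,7.7, 1,-2.7,3.5,-0.1,7.8, 1,-2.2,3.8,-0.1,7.7, 1,-1.6,4.1,-0.1,7.8, 1,-1.1,4.2,-0.1,7.7, 1,-0.5,4.4,-0.1,7.8, 1,0.1,4.4,-0.2,7.7, 1,0.77,4.25,-0.13,7.8
```

Call:
send_rows:
  steps: [1,-3,-3.2,-0.1,7.7,1,-3.4,-2.8,-0.1,7.7,1,-3.7,-2.3,-0.1,7.7,1,-4,-1.8,-0.1,7.7,1,-4.2,-1.3,-0.1,7.7,1,-4.3,-0.7,-0.1,7.7,1,-4.4,-0.1,-0.1,7.7,1,-4.4,0.5,-0.1,7.7,1,-4.2,1.1,-0.1,7.7,1,-4.1,1.6,-0.1,7.7,1,-3.8,2.2,-0.1,7.7,1,-3.5,2.6,-0.1,7.7]

```text
clock: 1.4
position: [0.4003, 0.0413, 0.2114]
ee_rot: [0.0, 0.84, 0.542, 0.0]
contact_force: [1.0, 0.6, 1.1]
width: 0.0854
gripper_force: 0.0
```

Call:
send_rows:
  steps: [1,-3.1,3.1,-0.1,7.7,1,-2.7,3.5,-0.1,7.8,1,-2.2,3.8,-0.1,7.7,1,-1.6,4.1,-0.1,7.8,1,-1.1,4.2,-0.1,7.7,1,-0.5,4.4,-0.1,7.8,1,0.1,4.4,-0.2,7.7,1,0.77,4.25,-0.13,7.8,1,0,0,0,0]

```text
clock: 2.3
position: [0.5269, -0.2903, 0.2193]
ee_rot: [0.001, 0.999, 0.032, 0.0]
contact_force: [-0.3, 0.9, 0.8]
width: 0.0858
gripper_force: 0.0
```

```bash
python3 - <<'E'
from h import *
s=get_state();d=get_image("wrist");T=wristT(s,d)
print(np.round(s["position"],4),np.degrees(np.arctan2(Rq(s["ee_rot"])[1,1],Rq(s["ee_rot"])[0,1])),s["clock"])
cv2.imwrite("pics/w1.png",cv2.cvtColor(d["color"],cv2.COLOR_RGB2BGR));np.savez("w1",T=T,mtx=d["mtx"])
E
```

```text
[ 0.5269 -0.2903  0.2193] -86.36410545079544 2.3
```

View pics/w1.png

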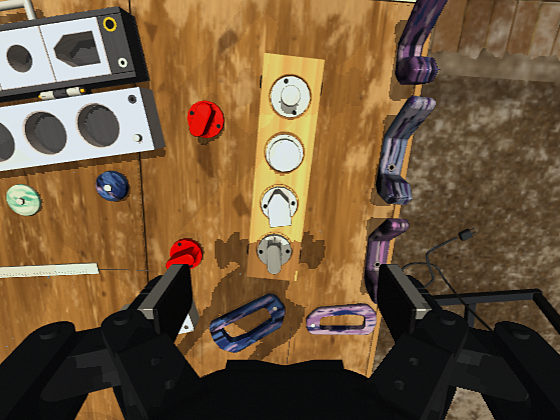

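The wrist view has the feet at about (290,97), (285,153), (280,203) and (274,252). The tag's point is up in the image (+x) and the link bar runs along x. I enlarge it to get foot centres and bar directions.

```bash
python3 - <<'E'
from h import *
im=cv2.imread("pics/w1.png")
c=cv2.resize(np.rot90(im[65:285,240:330]),None,fx=3.6,fy=3.6,interpolation=2)
hsv=cv2.cvtColor(im,cv2.COLOR_BGR2HSV)
m=((hsv[...,1]<60)).astype(np.uint8)*255
m[:, :240]=0;m[:,330:]=0;m[:60]=0;m[285:]=0
c2=cv2.resize(np.rot90(m[65:285,240:330]),(792,260),interpolation=0)
cv2.imwrite("pics/crop2.png",np.vstack([c,cv2.cvtColor(c2,cv2.COLOR_GRAY2BGR)])[:600]);print(c.shape)
w=np.load("w1.npz")
m=cv2.morphologyEx(m,cv2.MORPH_OPEN,np.ones((3,3)))
for k in cv2.findContours(m,0,2)[0]:
    if cv2.contourArea(k)>300:
        e=cv2.fitEllipse(cv2.convexHull(k));print(np.round(e[0],1),np.round(e[1],1),np.round(ray(w,e[0],.036,w["T"]),4))
E
```

```text
(324, 792, 3)
[273.6 252.9] [32.5 39.4] [ 0.4376 -0.2831  0.036 ]
[278.7 206.6] [35.2 41.6] [ 0.4971 -0.2858  0.036 ]
[284.  152.7] [36.8 36.8] [ 0.5601 -0.288   0.036 ]
[289.7  96.3] [38.6 40.7] [ 0.6199 -0.2904  0.036 ]
```

View pics/crop2.png

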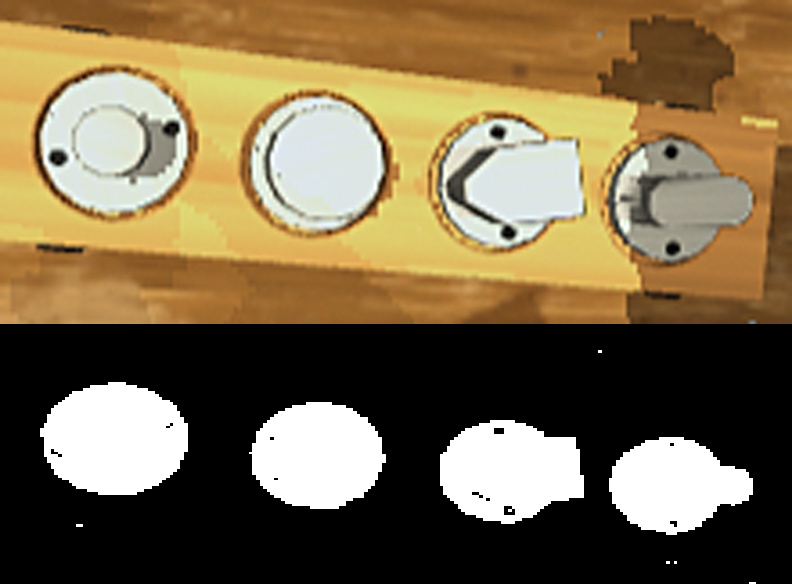

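Zooming in, the small foot holes lie across each long core's axis: tag (498,131) and (508,231) in the crop, link (670,152) and (672,248). Their midpoints give the centres.

```bash
python3 - <<'E'
from h import *
w=np.load("w1.npz")
P=lambda x,y,z=.036: ray(w,(330-y/3.6-.5,65+x/3.6-.5),z,w["T"])
print("bush",P(115,141,.033),P(113,141,.06) ,"cap",P(317,163,.033),P(328,163,.06))
for n,a,b in(("tag",(498,131),(508,231)),("link",(670,152),(672,248))):
    A,B=P(*a),P(*b);v=A-B;print(n,(A+B)/2,"hole dir (A-B) deg",np.degrees(np.arctan2(v[1],v[0])),np.linalg.norm(v))
a,b=P(520,143,.06),P(580,139,.06);v=a-b;print("tag top edge dir",np.degrees(np.arctan2(v[1],v[0])))
a,b=P(508,222,.06),P(586,214,.06);v=a-b;print("tag bot edge dir",np.degrees(np.arctan2(v[1],v[0])))
# pockets, from top image
im=cv2.imread("pics/top0.png");d=get_image("top")
g=cv2.cvtColor(im,cv2.COLOR_BGR2GRAY);m=(g<130).astype(np.uint8)*255
C=[]
for k in cv2.findContours(m,cv2.RETR_LIST,2)[0]:
    if 300<cv2.contourArea(k)<900:
        e=cv2.fitEllipse(k)
        if 130<e[0][1]<240 and e[0][0]<320: print("pocket",np.round(e[0],1),np.round(e[1],1),np.round(ray(d,e[0],.036),4))
E
```

```text
bush [ 0.61994386 -0.29108644  0.033     ] [ 0.61885776 -0.2905758   0.06      ] cap [ 0.55993851 -0.28833116  0.033     ] [ 0.559668   -0.28826479  0.06      ]
tag [ 0.49999814 -0.28624815  0.036     ] hole dir (A-B) deg -80.47670414982078 0.03279886302414822
link [ 0.44029227 -0.28331791  0.036     ] hole dir (A-B) deg -85.12812060073776 0.03274540721197672
tag top edge dir 7.601541669901091
tag bot edge dir 8.454786614115378
pocket [183.7 214.7] [23.7 24.8] [0.5411 0.0937 0.036 ]
pocket [216.  209.1] [23.7 24.5] [0.5529 0.0351 0.036 ]
pocket [248.2 203.6] [23.8 24.1] [ 0.5646 -0.0238  0.036 ]
pocket [280.4 198. ] [23.5 24.3] [ 0.5764 -0.0827  0.036 ]
pocket [210.1 170. ] [19.6 20.8] [0.6274 0.0498 0.036 ]
pocket [223.3 146.8] [33.2 46. ] [0.6734 0.027  0.036 ]
```

Centre spacing comes out at 60 mm for both the rack and the pockets, and the hinge normal is at 11.3°. I take the link first.

```bash
python3 plan.py .4403 -.2833 .11 -85 1
```

```text
now [ 0.5248 -0.2851  0.2195] n 4
1,-2.1,-0.2,2.7,-0.3, 1,-2.1,-0.2,2.7,-0.3, 1,-2.1,-0.2,2.8,-0.2, 1,-2.11,-0.22,2.75,-0.3
```

Call:
send_rows:
  steps: [1,-2.1,-0.2,2.7,-0.3,1,-2.1,-0.2,2.7,-0.3,1,-2.1,-0.2,2.8,-0.2,1,-2.1,-0.2,2.7,-0.3,1,0,0,0,0,1,0,0,2,0,1,0,0,2,0,1,0,0,0,0,1,0,0,0,0]

```text
clock: 3.3
position: [0.442, -0.283, 0.0727]
ee_rot: [0.0, 0.999, 0.045, 0.001]
contact_force: [-0.2, 0.3, 0.0]
width: 0.0851
gripper_force: 0.0
```

```bash
python3 plan.py .4403 -.2833 .039 -85.1 1; python3 - <<'E'
from h import *
s=get_state();print(s["contact_force"]);d=get_image("wrist");cv2.imwrite("pics/w2.png",cv2.cvtColor(d["color"],cv2.COLOR_RGB2BGR))
E
```

```text
now [ 0.442  -0.283   0.0727] n 1
1,-0.18,0.01,3.37,0.2
[-0.15798808  0.29002838  0.01726061]
```

View pics/w2.png

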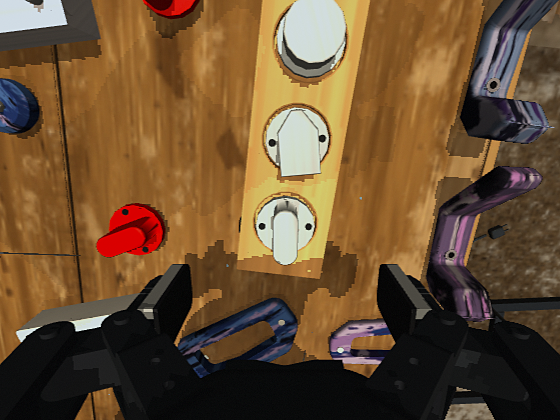

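The link foot at (285,225) is centred between the fingers. I descend and grip.

Call:
send_rows:
  steps: [1,-0.2,0,2,0,1,0,0,1.4,0,1,0,0,0,0,-1,0,0,0,0,-1,0,0,0,0,-1,0,0,0,0,-1,0,0,0,0,-1,0,0,0,0,-1,0,0,0,0,-1,0,0,0,0]
  newtons: 70

```text
clock: 4.35
position: [0.4387, -0.2833, 0.0375]
ee_rot: [-0.0, 0.999, 0.044, 0.0]
contact_force: [-0.4, -0.6, 0.3]
width: 0.0
gripper_force: 0.0
```

Call:
send_rows:
  steps: [-1,0,0,0,0,-1,0,0,0,0,-1,0,0,-1,0,-1,0,0,-2,0,-1,0,0,-3,0,-1,0,0,-3,0,-1,0,0,0,0,-1,0,0,0,0]

```text
clock: 5.15
position: [0.4391, -0.2836, 0.1285]
ee_rot: [0.001, 0.999, 0.044, 0.001]
contact_force: [-1.1, -0.2, -0.4]
width: 0.0006
gripper_force: 0.0
```

```bash
python3 plan.py .5411 .0937 .129 11.3 -1
```

```text
now [ 0.4391 -0.2836  0.1285] n 12
-1,1.1,-3.1,-0,-8, -1,1.5,-2.9,-0,-8, -1,1.9,-2.6,-0,-8, -1,2.3,-2.3,-0,-8, -1,2.6,-2,-0,-8, -1,2.8,-1.6,-0,-8, -1,3,-1.2,-0,-8, -1,3.2,-0.8,-0,-8, -1,3.2,-0.3,-0,-8.1, -1,3.3,0.1,-0,-8, -1,3.2,0.6,-0,-8.1, -1,3.08,1.04,-0.05,-8
```

The opening is 0 mm, so the grasp missed. I look.

```bash
python3 - <<'E'
from h import *
d=get_image("wrist");t=get_image("top");s=get_image("scene")
f=lambda a:cv2.cvtColor(a,cv2.COLOR_RGB2BGR)
c=np.zeros((600,800,3),np.uint8);c[:420,:560]=f(d["color"])
c[:360,560:]=cv2.resize(f(t["color"])[150:310,350:457],(240,360));c[420:,:300]=cv2.resize(f(s["color"])[200:300,310:410+67],(300,180))
cv2.imwrite("pics/w3.png",c)
E
```

```text
(no output)
```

View pics/w3.png

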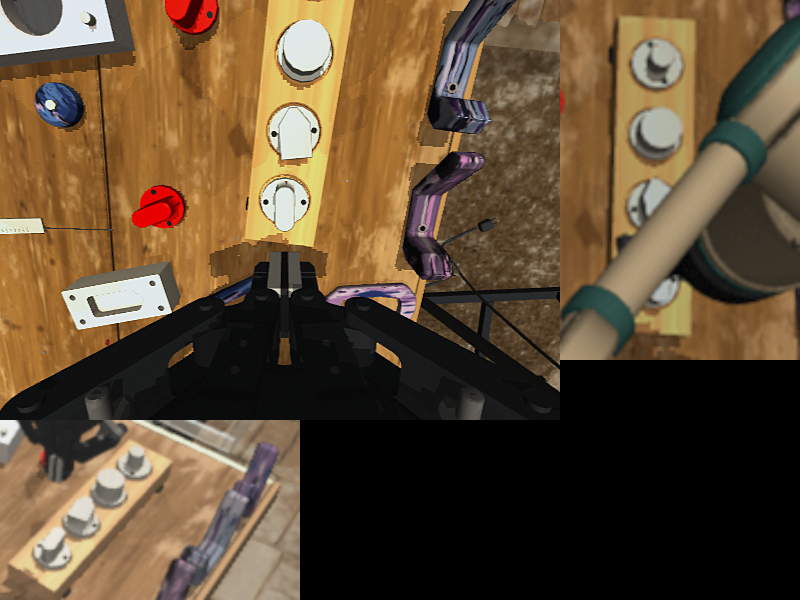

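```bash
python3 - <<'E'
from h import *
s=get_state();p=s["position"];print(p,s["qpos"],s["width"],s["ee_rot"])
def proj(d,T,q):
    c=np.linalg.inv(T)@np.r_[q,1];u=d["mtx"]@c[:3];return np.round(u[:2]/u[2],1)
for n in("scene","top"):
    d=get_image(n);print(n,proj(d,d["T"],p),"link",proj(d,d["T"],[.4403,-.2833,.06]))
d=get_image("wrist");T=wristT(s,d);print(proj(d,T,p),proj(d,T,[.4403,-.2833,.06]),proj(d,T,[.4403,-.2833,.036]))
sc=get_image("scene")["color"];cv2.imwrite("pics/s4.png",cv2.cvtColor(cv2.resize(sc[140:320,250:490],(800,600)),cv2.COLOR_RGB2BGR))
E
```

```text
[ 0.43792342 -0.28262228  0.126404  ] [-7.06725489e-01  2.50090412e-01  1.73252635e+00  8.85465024e-05
  1.16150919e+00  7.75827465e-01] -8.418162289529535e-05 [-8.93861874e-04  9.99026773e-01  4.40896840e-02 -8.98366726e-04]
scene [340.2 242.9] link [338.9 264.7]
top [400.8 270.1] link [393.3 272.8]
[285.  243.1] [286.  208.1] [285.9 200.3]
```

View pics/s4.png

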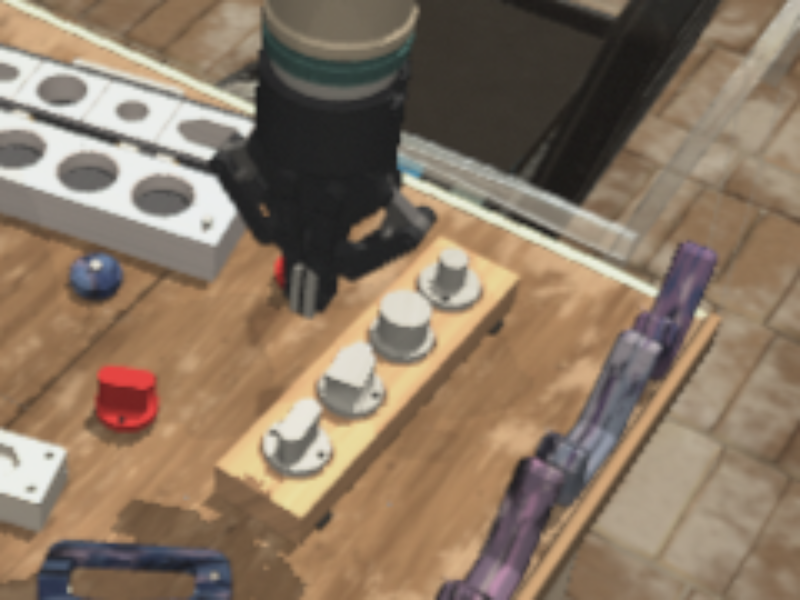

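The fingertips sit higher in both pictures than the reported TCP projects: scene (341,232) against (340,243), wrist row about 254 against 243. I measure where the tip really is.

```bash
python3 - <<'E'
from h import *
s=get_state();p=s["position"];R=Rq(s["ee_rot"])
def proj(d,T,q):
    c=np.linalg.inv(T)@np.r_[q,1];u=d["mtx"]@c[:3];return np.round(u[:2]/u[2],1)
d=get_image("wrist");sc=get_image("scene");tp=get_image("top");T=wristT(s,d)
for e in(0,.01,.015,.02,.025,.03): q=p+[0,0,e];print(e,proj(d,T,q),proj(sc,sc["T"],q))
w=cv2.cvtColor(d["color"],cv2.COLOR_RGB2BGR);s2=cv2.cvtColor(sc["color"],cv2.COLOR_RGB2BGR)
for e,c in((0,(0,0,255)),(.02,(0,255,0))):
    for im,D,TT in((w,d,T),(s2,sc,sc["T"])):
        u=proj(D,TT,p+[0,0,e]);cv2.circle(im,(int(round(u[0])),int(round(u[1]))),1,c,-1)
c=np.hstack([cv2.resize(w[180:300,215:355],None,fx=3,fy=3,interpolation=2),cv2.resize(s2[185:275,300:380],None,fx=4,fy=4,interpolation=2)]);print(c.shape)
cv2.imwrite("pics/c5.png",c)
E
```

```text
0 [285.  243.1] [340.5 242.8]
0.01 [285.  249.9] [340.9 239.2]
0.015 [285.  253.6] [341.  237.4]
0.02 [285.  257.5] [341.2 235.6]
0.025 [285.  261.7] [341.4 233.8]
0.03 [285.  266.1] [341.6 231.9]
(360, 740, 3)
```

View pics/c5.png

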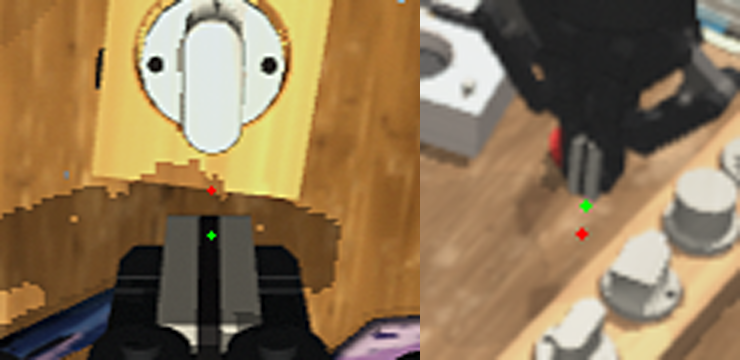

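Both views put the fingertips about 30–35 mm behind the reported TCP, so the fingers closed above the core (tips near 70 mm, core top 60 mm). Pose readings also carry about 2 mm of noise, so I average several. I correct x by +2 mm and go about 28 mm lower, checking on the way down.

```bash
python3 - <<'E'
t=open("plan.py").read()
t=t.replace('s=get_state();p=s["position"].copy()','''S=[]
    for i in range(4): S.append(get_state());get_image("scene")
    s=S[-1];p=np.mean([q["position"] for q in S],0)''').replace('np.round(s["position"],4)','np.round(p,4),"th",round(a0,1)').replace('    out=[]\n','    out=[];a0=a\n')
open("plan.py","w").write(t)
E
python3 plan.py .4403 -.2833 .07 -85.1 1
```

```text
now [ 0.4403 -0.2833  0.07  ] th -84.9 n 2
1,0.1,0,2.9,0.1, 1,0.06,0.02,2.82,0.1
```

Call:
send_rows:
  steps: [1,0.1,0,0,0.1,1,0.1,0,0,0,1,0,0,0,0,1,0,0,0,0,1,0,0,0,0,1,0,0,3,0,1,0,0,3,0,1,0,0,2,0,1,0,0,2,0,1,0,0,0,0,1,0,0,0,0]

```text
clock: 6.95
position: [0.4408, -0.2832, 0.0276]
ee_rot: [-0.0, 0.999, 0.043, -0.0]
contact_force: [0.1, 0.1, 0.6]
width: 0.0855
gripper_force: 0.0
```

```bash
sed -i 's/    tgt=np.array/    p0=p.copy();tgt=np.array/; s/np.round(p,4),"th"/np.round(p0,4),"th"/' plan.py; python3 plan.py .4403 -.2833 .01 -85.1 1; python3 - <<'E'
from h import *
s=get_state();print(s["contact_force"],s["clock"],s["width"])
w=get_image("wrist")["color"][130:350,150:420];sc=get_image("scene")["color"][200:310,290:400]
cv2.imwrite("pics/c6.png",cv2.cvtColor(np.hstack([cv2.resize(w,(440,358)),cv2.resize(sc,(358,358))]),cv2.COLOR_RGB2BGR))
E
```

```text
now [ 0.4414 -0.2836  0.0283] th -85.0 n 1
1,-0.1,-0.04,1.83,0.1
[-0.52644944  0.30220362 -0.14999569] 7.15 0.08538455034986094
```

View pics/c6.png

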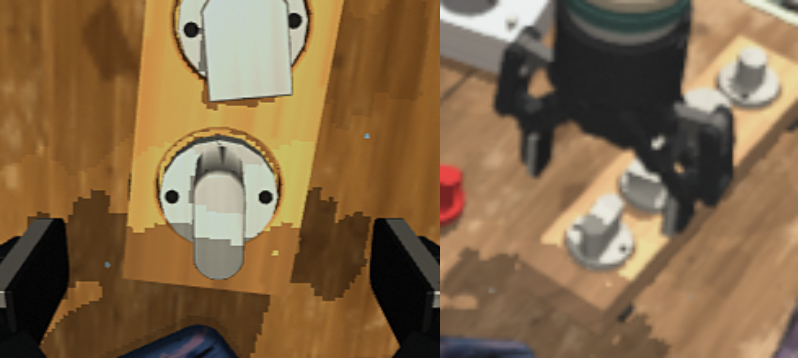

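The view shows the fingers straddling the core, still above it. I go to z = 0.010 and close.

Call:
send_rows:
  steps: [1,-0.1,0,0.9,0,1,0,0,0.9,0,1,0,0,0,0,-1,0,0,0,0,-1,0,0,0,0,-1,0,0,0,0,-1,0,0,0,0,-1,0,0,0,0,-1,0,0,0,0,-1,0,0,0,0,-1,0,0,0,0]

```text
clock: 8.35
position: [0.4401, -0.2835, 0.0099]
ee_rot: [0.0, 0.999, 0.043, 0.0]
contact_force: [-0.6, -0.4, 3.9]
width: 0.0143
gripper_force: 69.6
```

```bash
python3 - <<'E'
from h import *
s=get_state();print(s["contact_force"],s["clock"],s["width"],s["gripper_force"],s["position"])
w=get_image("wrist")["color"][130:350,150:420];sc=get_image("scene")["color"][200:310,290:400]
cv2.imwrite("pics/c7.png",cv2.cvtColor(np.hstack([cv2.resize(w,(440,358)),cv2.resize(sc,(358,358))]),cv2.COLOR_RGB2BGR))
E
```

```text
[-0.57986234 -0.43444919  3.93154042] 8.35 0.014337085150527057 69.59726443514228 [ 0.44006808 -0.28345079  0.00989115]
```

View pics/c7.png

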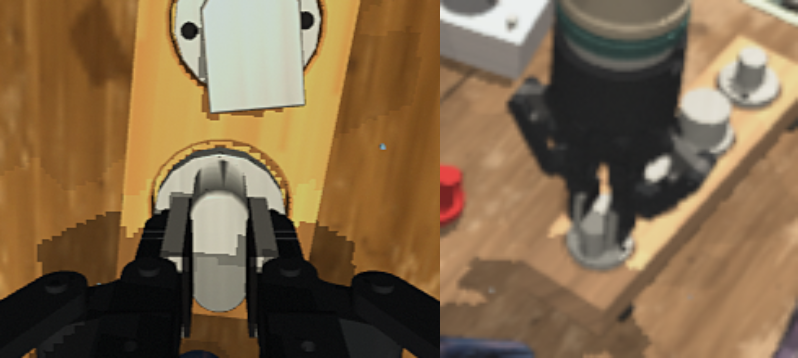

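The link is held (width 14 mm, 70 N). I lift and carry it.

Call:
send_rows:
  steps: [-1,0,0,-1,0,-1,0,0,-2,0,-1,0,0,-3,0,-1,0,0,-3,0,-1,0,0,0,0,-1,0,0,0,0]

```text
clock: 9.05
position: [0.4396, -0.283, 0.0997]
ee_rot: [0.0, 0.999, 0.043, 0.0]
contact_force: [-0.9, -0.1, -2.3]
width: 0.0146
gripper_force: 68.9
```

```bash
python3 plan.py .5411 .0937 .10 11.3 -1
```

```text
now [ 0.4389 -0.2825  0.0986] th -85.0 n 12
-1,1.1,-3,-0,-8, -1,1.5,-2.9,-0,-8, -1,1.9,-2.6,-0,-8, -1,2.3,-2.3,-0,-8, -1,2.6,-2,-0,-8, -1,2.8,-1.6,-0,-8, -1,3,-1.2,-0,-8.1, -1,3.2,-0.8,-0,-8, -1,3.2,-0.3,-0,-8.1, -1,3.3,0.1,-0,-8, -1,3.2,0.6,-0.1,-8.1, -1,3.08,1.01,-0.04,-8
```

Call:
send_rows:
  steps: [-1,1.1,-3,0,-8,-1,1.5,-2.9,0,-8,-1,1.9,-2.6,0,-8,-1,2.3,-2.3,0,-8,-1,2.6,-2,0,-8,-1,2.8,-1.6,0,-8,-1,3,-1.2,0,-8.1,-1,3.2,-0.8,0,-8,-1,3.2,-0.3,0,-8.1,-1,3.3,0.1,0,-8,-1,3.2,0.6,0,-8.1,-1,3.1,1,0,-8]

```text
clock: 10.45
position: [0.5412, 0.0944, 0.0982]
ee_rot: [-0.001, 0.632, 0.775, -0.001]
contact_force: [1.3, 0.1, -2.2]
width: 0.0144
gripper_force: 69.0
```

Call:
send_rows:
  steps: [-1,0,0,0,0,-1,0,0,0,0]

```text
clock: 10.65
position: [0.5409, 0.0935, 0.0983]
ee_rot: [-0.001, 0.634, 0.773, -0.001]
contact_force: [-0.2, -0.2, -2.2]
width: 0.0142
gripper_force: 68.9
```

```bash
python3 plan.py .5411 .0937 .01 11.3 -1; python3 - <<'E'
from h import *
s=get_state();d=get_image("wrist");T=wristT(s,d);w=cv2.cvtColor(d["color"],cv2.COLOR_RGB2BGR)
cv2.imwrite("pics/w8.png",w);np.savez("w8",T=T,mtx=d["mtx"])
print(s["clock"],s["width"])
E
```

```text
now [0.541  0.0927 0.0986] th 11.2 n 2
-1,0,0,4.4,-0.1, -1,0.09,0.03,4.46,-0
10.85 0.014308921120433206
```

View pics/w8.png

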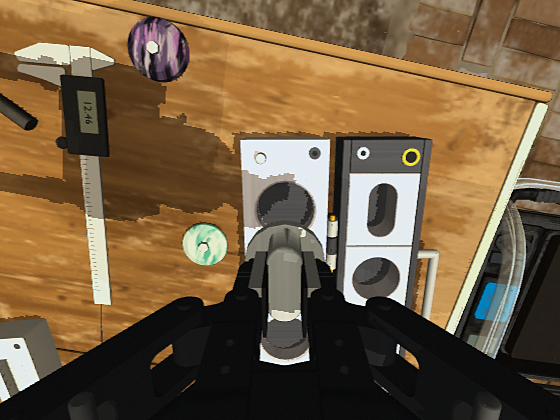

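The held link is over its pocket, whose visible rim runs from column 256 to 316 with its top at row 180. I check that centre numerically.

```bash
python3 - <<'E'
from h import *
w=np.load("w8.npz");im=cv2.imread("pics/w8.png")
P=lambda u,v:ray(w,(u,v),.036,w["T"])
g=cv2.cvtColor(im,cv2.COLOR_BGR2GRAY)
hs=cv2.cvtColor(im,cv2.COLOR_BGR2HSV)
for r in(195,203,211): print(r,list(g[r,246:328:2]))
print(list(g[170:195,286]))
l,r,t=P(256,209),P(316,209),P(286,180);print(l,r,np.linalg.norm(l-r));c=(l+r)/2
x=np.array([np.cos(np.radians(11.3)),np.sin(np.radians(11.3))]);y=np.array([-x[1],x[0]])
pt=np.array([.5411,.0937]);print("mid across hinge vs top-cam:",(c[:2]-pt)@x,"along (top edge - 23mm):",(t[:2]-pt)@y-.023)
E
```

```text
195 [np.uint8(167), np.uint8(170), np.uint8(167), np.uint8(160), np.uint8(158), np.uint8(165), np.uint8(151), np.uint8(100), np.uint8(38), np.uint8(44), np.uint8(43), np.uint8(42), np.uint8(43), np.uint8(42), np.uint8(42), np.uint8(43), np.uint8(43), np.uint8(44), np.uint8(44), np.uint8(43), np.uint8(42), np.uint8(58), np.uint8(80), np.uint8(79), np.uint8(80), np.uint8(78), np.uint8(80), np.uint8(80), np.uint8(80), np.uint8(84), np.uint8(34), np.uint8(31), np.uint8(135), np.uint8(227), np.uint8(236), np.uint8(234), np.uint8(235), np.uint8(234), np.uint8(235), np.uint8(235), np.uint8(242)]
203 [np.uint8(167), np.uint8(171), np.uint8(167), np.uint8(161), np.uint8(153), np.uint8(114), np.uint8(70), np.uint8(43), np.uint8(43), np.uint8(43), np.uint8(43), np.uint8(44), np.uint8(43), np.uint8(43), np.uint8(58), np.uint8(83), np.uint8(82), np.uint8(81), np.uint8(82), np.uint8(80), np.uint8(82), np.uint8(82), np.uint8(81), np.uint8(83), np.uint8(83), np.uint8(83), np.uint8(82), np.uint8(82), np.uint8(84), np.uint8(82), np.uint8(72), np.uint8(42), np.uint8(42), np.uint8(35), np.uint8(177), np
[... 529 characters left out ...]
), np.uint8(42), np.uint8(41), np.uint8(58), np.uint8(126), np.uint8(206), np.uint8(236), np.uint8(235), np.uint8(235), np.uint8(235), np.uint8(240)]
[np.uint8(235), np.uint8(236), np.uint8(243), np.uint8(173), np.uint8(183), np.uint8(161), np.uint8(165), np.uint8(163), np.uint8(166), np.uint8(167), np.uint8(155), np.uint8(106), np.uint8(49), np.uint8(38), np.uint8(38), np.uint8(41), np.uint8(43), np.uint8(44), np.uint8(44), np.uint8(46), np.uint8(45), np.uint8(44), np.uint8(43), np.uint8(43), np.uint8(42)]
[0.51838994 0.09139888 0.036     ] [0.56446768 0.10050801 0.036     ] 0.046969500828609144
mid across hinge vs top-cam: 0.000763990695919598 along (top edge - 23mm): 0.0021705432392308474
```

The two cameras agree within 2 mm (width 47 mm against 46). I lower it and watch the force.

Call:
send_rows:
  steps: [-1,0.2,0,2.5,0,-1,0,0,2.5,0,-1,0,0,1.5,0,-1,0,0,1,0,-1,0,0,0.6,0,-1,0,0,0.4,0,-1,0,0,0,0]

```text
clock: 11.6
position: [0.5416, 0.095, 0.0146]
ee_rot: [0.0, 0.635, 0.773, 0.0]
contact_force: [-0.8, 0.2, -1.5]
width: 0.0145
gripper_force: 69.0
```

Call:
send_rows:
  steps: [-1,0,0,0.3,0,-1,0,0,0.1,0,-1,0,0,0,0,0,0,0,0,0,0.5,0,0,0,0,1,0,0,0,0,1,0,0,0,0,1,0,0,0,0,1,0,0,0,0,1,0,0,-3,0,1,0,0,-4,0,1,0,0,-3,0]

```text
clock: 12.8
position: [0.5419, 0.0951, 0.1123]
ee_rot: [0.0, 0.634, 0.773, 0.0]
contact_force: [0.2, -0.4, -0.0]
width: 0.0852
gripper_force: 0.0
```

```bash
python3 plan.py .50 -.2862 .12 -81.5 1; python3 - <<'E'
from h import *
s=get_state();d=get_image("wrist");T=wristT(s,d);w=cv2.cvtColor(d["color"],cv2.COLOR_RGB2BGR)
cv2.imwrite("pics/w9.png",w);np.savez("w9",T=T,mtx=d["mtx"])
# foot: light mask ; grey profile around the foot
for q in([.5411,.0947,.036],[.5411,.0947,.06]):
    c=np.linalg.inv(T)@np.r_[q,1];u=d["mtx"]@c[:3];print(u[:2]/u[2])
print(s["clock"],s["width"])
E
```

```text
now [0.5438 0.0953 0.1144] th 11.3 n 11
1,-3.3,-1.1,-0.1,8.4, 1,-3.4,-0.6,-0,8.4, 1,-3.5,-0.1,-0.1,8.4, 1,-3.5,0.5,-0,8.4, 1,-3.4,1,-0.1,8.5, 1,-3.2,1.4,-0,8.4, 1,-2.9,1.9,-0.1,8.5, 1,-2.6,2.3,-0,8.4, 1,-2.3,2.7,-0.1,8.5, 1,-1.8,2.9,-0,8.4, 1,-1.38,3.21,-0.06,8.5
[283.828323   209.67821173]
[283.84998415 218.73383268]
13.0 0.08571322100665626
```

Call:
send_rows:
  steps: [1,-3.3,-1.1,0,8.4,1,-3.4,-0.6,0,8.4,1,-3.5,-0.1,0,8.4,1,-3.5,0.5,0,8.4,1,-3.4,1,0,8.5,1,-3.2,1.4,0,8.4,1,-2.9,1.9,0,8.5,1,-2.6,2.3,0,8.4,1,-2.3,2.7,0,8.5,1,-1.8,2.9,0,8.4,1,-1.4,3.2,0,8.5]

```text
clock: 14.15
position: [0.4959, -0.2868, 0.1084]
ee_rot: [-0.001, 0.998, 0.071, -0.001]
contact_force: [0.1, -0.2, -0.1]
width: 0.0857
gripper_force: 0.0
```

Call:
send_rows:
  steps: [1,0,0,3,0,1,0,0,3,0,1,0,0,0,0,1,0,0,0,0]

```text
clock: 14.55
position: [0.4964, -0.2855, 0.0492]
ee_rot: [-0.001, 0.997, 0.074, -0.001]
contact_force: [-0.1, -0.1, 0.8]
width: 0.0854
gripper_force: 0.0
```

```bash
python3 plan.py .50 -.2862 .011 -81.5 1; python3 - <<'E'
from h import *
s=get_state();d=get_image("wrist");w=cv2.cvtColor(d["color"],cv2.COLOR_RGB2BGR)
a=cv2.imread("pics/w9.png")[100:400,140:420]
t=cv2.cvtColor(get_image("top")["color"],cv2.COLOR_RGB2BGR)[135:245,145:320]
c=np.zeros((600,800,3),np.uint8);c[:300,:400]=cv2.resize(w[60:360,80:480],(400,300));c[:,400:]=0;c[:429,400:]=cv2.resize(a,(400,429));c[325:,:400]=cv2.resize(t,(400,275),interpolation=2)
cv2.imwrite("pics/c9.png",c)
E
```

```text
now [ 0.4976 -0.2862  0.0507] th -81.5 n 1
1,0.24,0.03,3.97,-0
```

View pics/c9.png

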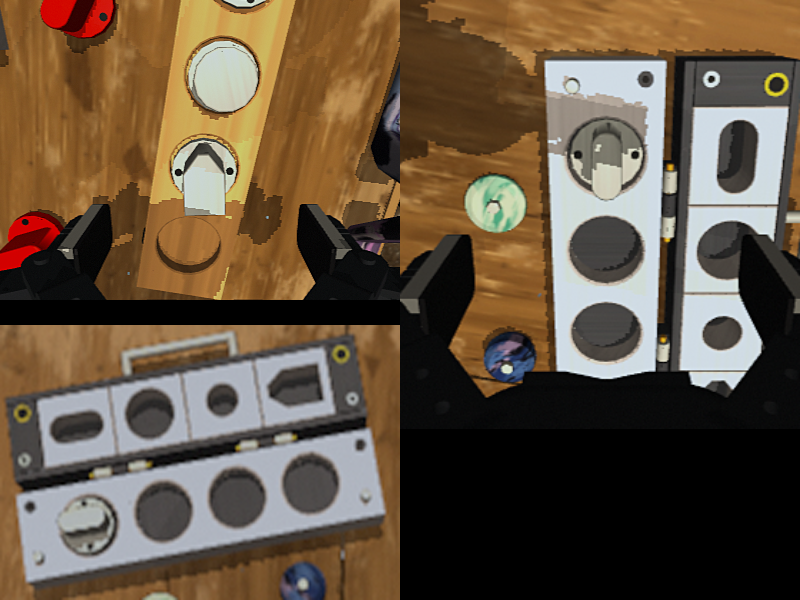

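The composite shows the link home and aligned with its cavity (top crop (88,525)). The tag sits square between the open fingers with its point up in the image (+x). I descend and grip.

Call:
send_rows:
  steps: [1,0.2,0,2,0,1,0,0,2,0,1,0,0,0,0,-1,0,0,0,0,-1,0,0,0,0,-1,0,0,0,0,-1,0,0,0,0,-1,0,0,0,0,-1,0,0,0,0,-1,0,0,0,0,-1,0,0,0,0]

```text
clock: 15.95
position: [0.5, -0.2865, 0.0116]
ee_rot: [0.001, 0.997, 0.074, 0.001]
contact_force: [-1.1, 0.9, 5.7]
width: 0.0225
gripper_force: 69.3
```

Call:
send_rows:
  steps: [-1,0,0,-1,0,-1,0,0,-2,0,-1,0,0,-3,0,-1,0,0,-3,0,-1,0,0,0,0,-1,0,0,0,0]

```text
clock: 16.55
position: [0.4992, -0.2859, 0.1007]
ee_rot: [0.0, 0.997, 0.074, 0.0]
contact_force: [-0.0, -0.3, -2.2]
width: 0.0224
gripper_force: 68.8
```

```bash
python3 plan.py .5770 -.0817 .10 11.3 -1
```

```text
now [ 0.4984 -0.2854  0.0995] th -81.5 n 11
-1,1,-1.7,-0,-8.4, -1,1.2,-1.6,-0,-8.4, -1,1.4,-1.4,-0,-8.4, -1,1.6,-1.1,-0,-8.5, -1,1.8,-0.9,-0,-8.4, -1,1.9,-0.6,-0,-8.5, -1,2,-0.3,-0,-8.4, -1,2,-0.1,-0,-8.5, -1,2,0.2,-0,-8.4, -1,1.9,0.5,-0,-8.5, -1,1.74,0.84,-0.05,-8.4
```

Call:
send_rows:
  steps: [-1,1,-1.7,0,-8.4,-1,1.2,-1.6,0,-8.4,-1,1.4,-1.4,0,-8.4,-1,1.6,-1.1,0,-8.5,-1,1.8,-0.9,0,-8.4,-1,1.9,-0.6,0,-8.5,-1,2,-0.3,0,-8.4,-1,2,-0.1,0,-8.5,-1,2,0.2,0,-8.4,-1,1.9,0.5,0,-8.5,-1,1.7,0.8,0,-8.4,-1,0,0,0,0]

```text
clock: 17.95
position: [0.5775, -0.0805, 0.0992]
ee_rot: [-0.001, 0.633, 0.774, 0.0]
contact_force: [0.1, -0.2, -2.3]
width: 0.0224
gripper_force: 68.8
```

Call:
send_rows:
  steps: [-1,0,0,2.5,0,-1,0,0,2.5,0,-1,0,0,0,0,-1,0,0,0,0]

```text
clock: 18.35
position: [0.5768, -0.0832, 0.0499]
ee_rot: [-0.001, 0.635, 0.773, -0.001]
contact_force: [-0.3, -1.2, -2.1]
width: 0.0221
gripper_force: 68.8
```

```bash
python3 plan.py .5767 -.0817 .012 11.3 -1
```

```text
now [ 0.5779 -0.0833  0.051 ] th 11.2 n 1
-1,0.18,-0.08,3.9,-0.1
```

Call:
send_rows:
  steps: [-1,0.2,-0.1,1.5,0,-1,0,0,1,0,-1,0,0,0.6,0,-1,0,0,0.5,0,-1,0,0,0,0,-1,0,0,0,0]

```text
clock: 19.15
position: [0.5763, -0.0813, 0.0146]
ee_rot: [0.0, 0.634, 0.773, -0.0]
contact_force: [0.3, -0.5, -2.9]
width: 0.0221
gripper_force: 69.0
```

Call:
send_rows:
  steps: [-1,0,0,0.2,0,-1,0,0,0,0,0,0,0,0,0,0.5,0,0,0,0,1,0,0,0,0,1,0,0,0,0,1,0,0,0,0,1,0,0,0,0,1,0,0,-3,0,1,0,0,-4,0,1,0,0,-3,0,1,0,0,0,0]

```text
clock: 20.35
position: [0.5796, -0.0819, 0.1174]
ee_rot: [0.004, 0.634, 0.773, 0.002]
contact_force: [-0.5, -0.8, -0.6]
width: 0.0852
gripper_force: 0.0
```

```bash
python3 plan.py .56 -.2884 .112 -86 1; python3 - <<'E'
from h import *
s=get_state();d=get_image("wrist");T=wristT(s,d);w=cv2.cvtColor(d["color"],cv2.COLOR_RGB2BGR)
cv2.imwrite("pics/w10.png",w);np.savez("w10",T=T,mtx=d["mtx"])
E
```

```text
now [ 0.5773 -0.0813  0.1143] th 11.3 n 12
1,-1.7,-0.5,0,8.1, 1,-1.7,-0.2,0,8.1, 1,-1.7,0,0,8.1, 1,-1.7,0.2,0,8.1, 1,-1.7,0.5,0,8.1, 1,-1.6,0.7,0,8.1, 1,-1.5,0.9,0,8.1, 1,-1.3,1.1,0,8.1, 1,-1.1,1.3,0.1,8.1, 1,-0.9,1.5,0,8.1, 1,-0.7,1.6,0.1,8.1, 1,-0.52,1.64,0.03,8.2
```

Call:
send_rows:
  steps: [1,-1.7,-0.5,0,8.1,1,-1.7,-0.2,0,8.1,1,-1.7,0,0,8.1,1,-1.7,0.2,0,8.1,1,-1.7,0.5,0,8.1,1,-1.6,0.7,0,8.1,1,-1.5,0.9,0,8.1,1,-1.3,1.1,0,8.1,1,-1.1,1.3,0,8.1,1,-0.9,1.5,0,8.1,1,-0.7,1.6,0,8.1,1,-0.5,1.6,0,8.2]

```text
clock: 21.8
position: [0.5581, -0.2879, 0.1106]
ee_rot: [-0.001, 1.0, 0.032, -0.001]
contact_force: [-0.1, -0.1, -0.1]
width: 0.0852
gripper_force: 0.0
```

Call:
send_rows:
  steps: [1,0,0,3,0,1,0,0,3,0,1,0,0,0,0,1,0,0,0,0]

```text
clock: 22.2
position: [0.5582, -0.2872, 0.0513]
ee_rot: [-0.001, 0.999, 0.034, -0.001]
contact_force: [0.3, 0.3, -0.2]
width: 0.0852
gripper_force: 0.0
```

```bash
python3 plan.py .56 -.2884 .012 -86 1
```

```text
now [ 0.5593 -0.2878  0.0528] th -86.0 n 1
1,0.06,0.07,4.08,-0
```

Call:
send_rows:
  steps: [1,0.1,0.1,2,0,1,0,0,2,0,1,0,0,0,0,-1,0,0,0,0,-1,0,0,0,0,-1,0,0,0,0,-1,0,0,0,0,-1,0,0,0,0,-1,0,0,0,0,-1,0,0,0,0]

```text
clock: 23.4
position: [0.5608, -0.2889, 0.014]
ee_rot: [0.0, 0.999, 0.034, 0.001]
contact_force: [-0.9, 1.5, 4.7]
width: 0.0312
gripper_force: 69.0
```

Call:
send_rows:
  steps: [-1,0,0,-1,0,-1,0,0,-2,0,-1,0,0,-3,0,-1,0,0,-3,0,-1,0,0,0,0,-1,0,0,0,0]

```text
clock: 24.0
position: [0.5598, -0.2885, 0.1026]
ee_rot: [0.0, 0.999, 0.035, 0.0]
contact_force: [-0.7, 0.1, -4.1]
width: 0.0308
gripper_force: 69.9
```

```bash
python3 plan.py .5532 .0359 .10 11.3 -1
```

```text
now [ 0.559  -0.288   0.1013] th -86.0 n 12
-1,0.1,-2.7,0,-8.1, -1,0.5,-2.6,0,-8.1, -1,0.9,-2.6,0,-8.1, -1,1.2,-2.4,0,-8.1, -1,1.6,-2.2,0,-8.1, -1,1.9,-2,0,-8.1, -1,2.1,-1.7,0,-8.1, -1,2.3,-1.3,0,-8.1, -1,2.5,-1,0,-8.1, -1,2.6,-0.7,0,-8.1, -1,2.7,-0.3,0.1,-8.2, -1,2.68,0.15,0.03,-8.1
```

Call:
send_rows:
  steps: [-1,0.1,-2.7,0,-8.1,-1,0.5,-2.6,0,-8.1,-1,0.9,-2.6,0,-8.1,-1,1.2,-2.4,0,-8.1,-1,1.6,-2.2,0,-8.1,-1,1.9,-2,0,-8.1,-1,2.1,-1.7,0,-8.1,-1,2.3,-1.3,0,-8.1,-1,2.5,-1,0,-8.1,-1,2.6,-0.7,0,-8.1,-1,2.7,-0.3,0,-8.2,-1,2.7,0.1,0,-8.1]

```text
clock: 25.4
position: [0.5527, 0.0366, 0.1013]
ee_rot: [-0.001, 0.632, 0.775, -0.001]
contact_force: [0.6, 1.0, -3.6]
width: 0.0306
gripper_force: 70.0
```

Call:
send_rows:
  steps: [-1,0,0,2,0,-1,0,0,2,0,-1,0,0,0,0,-1,0,0,0,0]

```text
clock: 25.8
position: [0.553, 0.0354, 0.0617]
ee_rot: [-0.001, 0.634, 0.773, -0.001]
contact_force: [0.0, 0.4, -2.3]
width: 0.0309
gripper_force: 70.1
```

```bash
python3 plan.py .5532 .0359 .014 11.3 -1
```

```text
now [0.554  0.0353 0.0627] th 11.2 n 2
-1,0,-0,2.4,-0, -1,0.08,-0.06,2.47,-0.1
```

Call:
send_rows:
  steps: [-1,0.1,0,2,0,-1,0,0,1.3,0,-1,0,0,0.8,0,-1,0,0,0.5,0,-1,0,0,0,0,-1,0,0,0,0]

```text
clock: 26.6
position: [0.554, 0.0363, 0.017]
ee_rot: [0.0, 0.634, 0.773, 0.0]
contact_force: [0.4, -0.8, -4.0]
width: 0.0309
gripper_force: 70.2
```

Call:
send_rows:
  steps: [-1,0,0,0.3,0,-1,0,0,0,0,0.3,0,0,0,0,0.7,0,0,0,0,1,0,0,0,0,1,0,0,0,0,1,0,0,0,0,1,0,0,0,0,1,0,0,-3,0,1,0,0,-4,0,1,0,0,-3,0,1,0,0,0,0]

```text
clock: 27.8
position: [0.557, 0.0363, 0.1181]
ee_rot: [0.004, 0.634, 0.773, 0.003]
contact_force: [0.1, 0.4, 0.0]
width: 0.0852
gripper_force: 0.0
```

```bash
python3 plan.py .6195 -.2908 .115 -86 1
```

```text
now [0.5547 0.0364 0.1152] th 11.3 n 12
1,-2.8,-0,0,8.1, 1,-2.8,0.4,0,8.1, 1,-2.7,0.8,0,8.1, 1,-2.5,1.1,0,8.1, 1,-2.3,1.5,0,8.1, 1,-2.1,1.8,0,8.1, 1,-1.8,2.1,0,8.1, 1,-1.5,2.3,0,8.1, 1,-1.2,2.5,0,8.1, 1,-0.8,2.7,0,8.1, 1,-0.5,2.7,0,8.1, 1,-0.08,2.82,0.02,8.2
```

Call:
send_rows:
  steps: [1,-2.8,0,0,8.1,1,-2.8,0.4,0,8.1,1,-2.7,0.8,0,8.1,1,-2.5,1.1,0,8.1,1,-2.3,1.5,0,8.1,1,-2.1,1.8,0,8.1,1,-1.8,2.1,0,8.1,1,-1.5,2.3,0,8.1,1,-1.2,2.5,0,8.1,1,-0.8,2.7,0,8.1,1,-0.5,2.7,0,8.1,1,-0.1,2.8,0,8.2]

```text
clock: 29.2
position: [0.6172, -0.2911, 0.1111]
ee_rot: [-0.001, 1.0, 0.032, -0.002]
contact_force: [0.5, -1.0, 0.6]
width: 0.0852
gripper_force: 0.0
```

Call:
send_rows:
  steps: [1,0,0,3,0,1,0,0,3,0,1,0,0,0,0,1,0,0,0,0]

```text
clock: 29.6
position: [0.6172, -0.29, 0.0519]
ee_rot: [-0.001, 0.999, 0.035, -0.001]
contact_force: [-0.6, 0.1, 0.1]
width: 0.0855
gripper_force: 0.0
```

```bash
python3 plan.py .6195 -.2908 .011 -86 1
```

```text
now [ 0.6184 -0.2906  0.0537] th -86.0 n 1
1,0.11,0.03,4.27,-0
```

Call:
send_rows:
  steps: [1,0.1,0,2,0,1,0,0,2.2,0,1,0,0,0,0,-1,0,0,0,0,-1,0,0,0,0,-1,0,0,0,0,-1,0,0,0,0,-1,0,0,0,0,-1,0,0,0,0,-1,0,0,0,0,-1,0,0,0,0]

```text
clock: 30.9
position: [0.6197, -0.291, 0.0126]
ee_rot: [0.001, 0.999, 0.034, 0.001]
contact_force: [0.1, 0.2, 5.9]
width: 0.017
gripper_force: 68.5
```

Call:
send_rows:
  steps: [-1,0,0,-1,0,-1,0,0,-2,0,-1,0,0,-3,0,-1,0,0,-3,0,-1,0,0,0,0,-1,0,0,0,0]

```text
clock: 31.5
position: [0.6189, -0.2904, 0.1015]
ee_rot: [-0.0, 0.999, 0.034, 0.0]
contact_force: [0.3, 0.3, -2.6]
width: 0.017
gripper_force: 68.7
```

```bash
python3 plan.py .5650 -.0229 .10 11.3 -1
```

```text
now [ 0.6181 -0.2899  0.1001] th -86.0 n 12
-1,-0.3,-2.3,0,-8.1, -1,0,-2.3,0,-8.1, -1,0.4,-2.2,0,-8.1, -1,0.7,-2.2,0,-8.1, -1,1,-2,0,-8.1, -1,1.2,-1.9,0,-8.1, -1,1.5,-1.7,0,-8.1, -1,1.7,-1.5,0,-8.1, -1,1.9,-1.2,0,-8.1, -1,2.1,-0.9,0,-8.1, -1,2.2,-0.7,0,-8.2, -1,2.18,-0.35,0.01,-8.1
```

Call:
send_rows:
  steps: [-1,-0.3,-2.3,0,-8.1,-1,0,-2.3,0,-8.1,-1,0.4,-2.2,0,-8.1,-1,0.7,-2.2,0,-8.1,-1,1,-2,0,-8.1,-1,1.2,-1.9,0,-8.1,-1,1.5,-1.7,0,-8.1,-1,1.7,-1.5,0,-8.1,-1,1.9,-1.2,0,-8.1,-1,2.1,-0.9,0,-8.1,-1,2.2,-0.7,0,-8.2,-1,2.2,-0.3,0,-8.1]

```text
clock: 32.9
position: [0.5653, -0.0222, 0.1003]
ee_rot: [-0.001, 0.632, 0.775, -0.001]
contact_force: [0.1, 1.0, -2.3]
width: 0.0172
gripper_force: 68.8
```

Call:
send_rows:
  steps: [-1,0,0,2,0,-1,0,0,2,0,-1,0,0,0,0,-1,0,0,0,0]

```text
clock: 33.3
position: [0.5659, -0.0232, 0.0608]
ee_rot: [-0.001, 0.634, 0.773, -0.0]
contact_force: [0.5, -0.5, -1.0]
width: 0.0173
gripper_force: 68.8
```

```bash
python3 plan.py .5650 -.0229 .013 11.3 -1
```

```text
now [ 0.5668 -0.0234  0.0617] th 11.2 n 2
-1,0,-0.1,2.4,-0, -1,0.09,-0.06,2.47,-0.1
```

Call:
send_rows:
  steps: [-1,0,-0.1,2,0,-1,0,0,1.3,0,-1,0,0,0.8,0,-1,0,0,0.5,0,-1,0,0,0,0,-1,0,0,0,0]

```text
clock: 34.1
position: [0.5659, -0.0235, 0.0158]
ee_rot: [0.0, 0.634, 0.773, 0.0]
contact_force: [-0.0, 0.2, -2.1]
width: 0.017
gripper_force: 68.8
```

Call:
send_rows:
  steps: [-1,0,0,0.3,0,-1,0,0,0,0,0.3,0,0,0,0,0.7,0,0,0,0,1,0,0,0,0,1,0,0,0,0,1,0,0,0,0,1,0,0,0,0,1,0,0,-3,0,1,0,0,-4,0,1,0,0,-3,0,1,0,0,0,0]

```text
clock: 35.3
position: [0.569, -0.024, 0.1172]
ee_rot: [0.004, 0.634, 0.773, 0.003]
contact_force: [1.6, 0.3, -0.2]
width: 0.0853
gripper_force: 0.0
```

Call:
send_rows:
  steps: [1,-4,-2,-4,0,1,-4,-4,0,0,1,-4,-4,0,0,1,-4,0,0,0,1,0,0,0,0,1,0,0,0,0]

```text
clock: 35.9
position: [0.5074, -0.1822, 0.145]
ee_rot: [-0.001, 0.635, 0.772, 0.0]
contact_force: [-0.4, -0.3, -1.2]
width: 0.0852
gripper_force: 0.0
```

```bash
python3 - <<'E'
from h import *
s=get_state();print(s["clock"],s["position"],s["contact_force"])
f=lambda n:cv2.cvtColor(get_image(n)["color"],cv2.COLOR_RGB2BGR)
t=f("top");sc=f("scene");w=f("wrist")
cv2.imwrite("pics/t11.png",t);cv2.imwrite("pics/w11.png",w)
c=np.zeros((600,800,3),np.uint8)
c[:300,:480]=cv2.resize(t[138:242,148:318],(480,300),interpolation=2)
c[300:,:480]=cv2.resize(sc[145:225,205:333],(480,300),interpolation=2)
c[:240,480:]=cv2.resize(w,(320,240))
a=cv2.imread("pics/w10.png")[130:370,140:420];c[250:524,480:]=cv2.resize(a,(320,274))
cv2.imwrite("pics/c11.png",c)
E
```

```text
35.9 [ 0.50735453 -0.18222777  0.14496556] [-0.35148437 -0.34765772 -1.16299262]
```

View pics/c11.png

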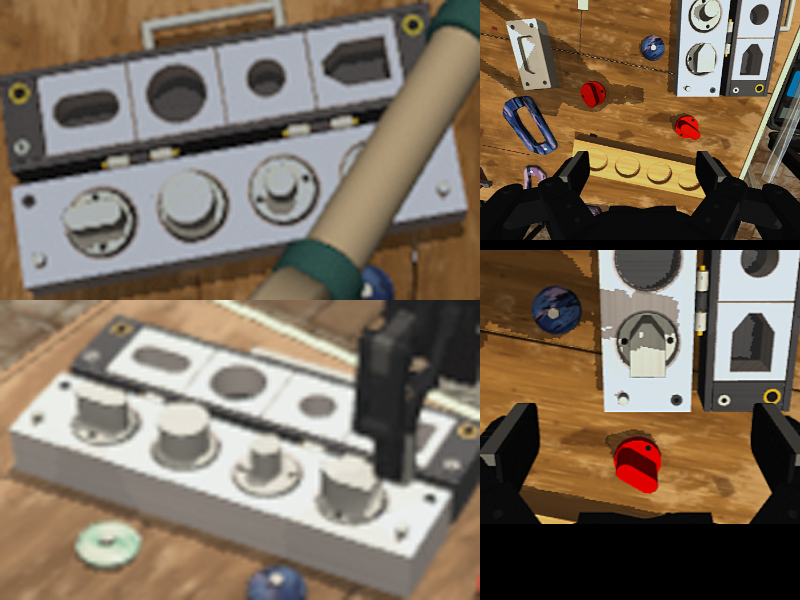

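The final views show all four cores upright and home across from their own cavities. The link lies along the hinge and the tag's point faces the same way as its cavity's. The rack is empty and the arm is clear, so I hand it in.

```bash
python3 -c "from rig import sign_off;print(sign_off())"
```

```text
the job is handed in; nothing more can be done
None
```

All four cores are in the pockets across from their own cavities, the two long ones turned to match, and the job was handed in at about 36 s; I saw them upright and home in the last camera views, but the hand-in gave back no verdict.

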